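# Lock the dusting jet into the bench air coupler and turn the air on

### The job

Take the orange dusting jet out of the wooden rack and push its steel stem straight down into the coupler on the air manifold until it clicks and stays locked by itself; how deep that is differs, so feel for it and do not press harder than about 25 N. Only then turn the red lever a quarter turn to open the air, and leave the other nozzles, the spool and the tin where they are.

Things in the scene. Friction and masses are not known exactly. Their poses are not given: they have to be found in the camera images.
- jet_grip (a point): Centre of the orange round grip (26 mm diameter, 46 mm tall, axis z) of the dusting jet, upright in one of the rack's wells; 0.12 kg. Above the grip a brass cone 24 mm tall; below it a steel stem 11 mm thick, 70 mm long (its end is 93 mm below this point). A locking bead, 16 mm across, rings the stem from 5 to 11.5 mm above its end, conical below, flat on top.
- rack: Fixed light-wood block, 60 (x) by 200 (y) by 77 mm tall, origin under its centre. Three wells of 20 mm diameter along its y axis, at y = -65, 0 and +65 mm; the nozzles' grips rest on its top. Any nozzle may be in any well, so grip across the rack, fingers on the x sides.
- coupler_mouth (a point): Centre of the mouth of the steel push-fit coupler (39 mm across), 113 mm above the bench, on the fixed aluminium manifold bar (50 by 250 mm, 30 mm tall, long along this point's y axis); z points up out of the mouth. The mouth, 23 mm wide, narrows in its first 6 mm to a bore of 18 mm. The jet's grip stays outside, 4 to 39 mm above the mouth.
- coupler_bore (a point): On the coupler's axis, 20 mm below the mouth. Hidden lower down, two spring jaws snap in above the stem's bead once the stem's end is 31 to 64 mm below the mouth: the depth differs every time and cannot be seen. A hard stop follows 2 mm after the lock. Pressing with more than about 25 N damages the coupler.
- check_valve (a joint): Stroke (m) of a hidden spring pin pushed down by the stem's end: 0 = shut; about 0.0045 = locked; 0.007 = on the hard stop. It pushes back, 3 to 6 N, from 5 mm before the lock; the jaws raise the push to a peak of 8 to 16 N, which drops at the click (they may snap in one after the other: press on till firm). Locked, it holds the bead up against the jaws; not locked, it pushes the stem back up.
- air_valve (a joint): Angle (rad) of the red quarter-turn lever about the vertical: 0 = air shut, lever pointing along -x of the manifold (across the bar); 1.57 = air open, lever pointing along -y of the manifold (in line with the bar, away from the coupler). It grows counter-clockwise seen from above, stays where it is left, and needs about 0.12 N m.
- valve_pivot (a point): On the red lever's turning axis, at the lever's mid height (56 mm above the bench), 120 mm from the coupler's axis along the manifold's -y; its axes are those of the manifold and do not turn with the lever.
- valve_handle (a point): Point on the red lever 65 mm out from its turning axis, at mid height; the lever is a flat bar 14 mm wide and 8 mm thick that reaches 83 mm from the axis; its +x axis points from here to the turning axis.
- fan_grip (a point): Bystander: centre of the blue grip of the fan nozzle, 26 mm diameter, in another well of the rack.
- pricker_grip (a point): Bystander: centre of the dark wooden grip of a pricker, 26 mm diameter, in another well of the rack.
- spool: Bystander: green thread spool, 40 mm diameter, 58 mm tall, standing; origin under its centre.
- tin: Bystander: tin, 84 mm diameter, 100 mm tall, standing; origin under its centre.
There are look-alikes about, which are no part of the job. What is shaped like the part that bears jet_grip but green is not meant.

How it is judged:
By the outcome, as a careful person would: the job done as asked, in the order asked, and still so for the second after the job is handed in, with the robot touching nothing.
It also fails if it takes over 72 s, if anything falls off the work surface, if the arm or the gripper's body presses on something with over 40 N, if the wrist force passes 120 N, or if a joint passes its speed limit or range.

### The arm

A 6-joint arm with a two-finger parallel gripper is mounted at the origin on the work surface. World frame = base frame: x ahead of the robot, y to its left, z up, the work surface at z = 0. Lengths are in m, angles in rad, forces in N, time in s.
With the tool pointing down it reaches from about 0.35 to 0.975 m from the base axis. Payload 4.9 kg.
Tool frame: the origin (TCP) lies on the front face of the gripper's body, between the roots of the fingers; the fingertips stand ctrl.finger_overhang ahead of it and the grasp point (between the pads) lies 54 mm ahead of it (ctrl.finger_overhang is the distance from the TCP to the fingertips, in m); z points along the fingers, y is the line along which they close (so a half turn about z gives the same grasp; the last joint's range is limited). The gripper opens to 85 mm and grips with 20 to 120 N. Pads are 22 mm wide; open, the fingers measure 114 mm over their backs; the gripper's body (76 mm by 85 mm) begins 54 mm behind the grasp point. The pads swing forward as they close: fully open they stand 13 mm farther back than shut.
Start: joints at [-0.119, 0.053, 1.613, -0, 1.476, -0.119], TCP at [0.625, 0, 0.304] pointing down, gripper open.
Joint ranges: [-3.01, 3.01], [-1.01, 2.22], [0.06, 2.58], [-1.02, 4.17], [0.09, 2.62], [-3.14, 3.14]. Speed limits (rad/s): [2.57, 2.57, 3.14, 3.14, 3.14, 3.14].

### API

Orientations are given as a rotation vector (axis times angle).
In Python, from station import ctrl, vision gives the robot as it stands. The module is installed in compiled form; this text tells all that it offers.
- The arm moves only by the tool drive_tool, never from a script. Its argument "rows" is a list of rows, each a list of 2 entries, a list of its own where there are three numbers: the shift along the tool's x, y, z in m, then the turn about the tool's z in rad. A call has 1 to 10 rows; each row shifts and turns the commanded pose from where the row before left it, along the tool's axes as they then stand; what a row does not reach is not made up. A row lasts 1/10 s, in which the tool goes at most 50 mm and 8.59 degrees, less where a joint would pass 70% of its speed; a pose out of reach is approached as far as the arm can. A call with a gripper value outside its range is refused whole. "jaw" is the closure, from 0 (fully open) to 1 (shut), set as the call begins (left out, the last holds). The fingers move at their own pace and stop on an object; "grip_force" is the grip in N (left out, the last holds). Time passes only in rows, so rows that do not move let the fingers close. It gives the time, the measured TCP pose, the force, the opening and the grip force at its end, in the units of the state.
- ctrl.get_obs(): the state, without advancing time (a new reading comes with each control period).
- vision.get_image(name): name is "scene" or "side" or "wrist"; returns a dict with "image" (480x640x3 uint8, blue, green, red), "vertical_fov" (degrees; the focal length in pixels is half the picture's height over the tangent of half this angle, whatever the lens; pixels are square), "cx", "cy" (the principal point, pixels), "R" (3x3) and "t" (3): a world point X has camera coordinates R X + t. Camera axes: x right, y down, z forward; pixel columns grow to the right and rows downward; lengths in m; the calibration is good to about 2 mm. A picture is of the moment at which its call begins. There is no depth.
- ctrl.finish_job(): hands the job in; it is judged then, once.
The state is a dict: "t": time; "q": joint angles; "dq": joint speeds; "effort": joint torques, N m; "tool_pos": TCP position; "tool_rot": TCP orientation; "contact_force": force on the tool from outside, world axes, zero at the start; "wrist_torque": the same for the moment, N m; "opening": finger opening in m; "grip_force": force on a finger pad.
Only numpy, scipy, OpenCV 4.12 (cv2) and the standard library are available. Lean on these libraries where they do the work, as an engineer would, in place of code of your own. Each camera call takes 0.05 s, during which the arm holds its last target. There are 200 camera calls.

## Working session

There is one attempt and no reset: what is moved stays moved. The work goes in short steps, Python scripts to look and compute and a tool call to move; the robot and the scene stay as the last step left them, time stands still between calls to the robot, and variables do not carry over. Pictures are saved under pics/ and viewed, at most 10 in all, crops included, and the job is handed in when it is done.

Besides the shell and the picture viewer there is one more tool, called after ">>>" as name(argument=value, ...), one argument or row to a line, values as JSON. drive_tool: Moves the arm, as the interface text tells. Its arguments: {"type":"object","properties":{"rows":{"type":"array","items":{"type":"array"}},"jaw":{"type":"number"},"grip_force":{"type":"number"}},"required":["rows"]}

```bash
mkdir -p pics; cat > h.py <<'E'
from station import ctrl, vision
import numpy as np, cv2
def grab(n,name):
    d=vision.get_image(n); cv2.imwrite(f'pics/{name}.png',d['image']); 
    np.savez(f'pics/{name}.npz',**{k:np.array(d[k]) for k in d}); return d
def load(name): return np.load(f'pics/{name}.npz')
def f(d): return 240/np.tan(np.radians(float(d['vertical_fov']))/2)
def ray(d,u,v):
    r=np.array([(u-d['cx'])/f(d),(v-d['cy'])/f(d),1.]); R=d['R']; 
    return -R.T@d['t'], R.T@r
def atz(d,u,v,z):
    o,r=ray(d,u,v); return o+r*(z-o[2])/r[2]
def proj(d,X):
    c=d['R']@np.array(X)+d['t']; return c[:2]/c[2]*f(d)+np.array([d['cx'],d['cy']])
def tri(*obs):
    A=np.zeros((3,3));b=np.zeros(3)
    for d,u,v in obs:
        o,r=ray(d,u,v); r=r/np.linalg.norm(r); P=np.eye(3)-np.outer(r,r); A+=P;b+=P@o
    return np.linalg.solve(A,b)
E
python3 - <<'E'
from h import *
ims=[grab(n,n+'0') for n in('scene','side','wrist')]
for d in ims: print(f(d),d['cx'],d['cy'],(-d['R'].T@d['t']).round(3))
print(ctrl.get_obs(),ctrl.finger_overhang)
E
```

```text
453.554861846801 324.1561784301248 241.22635660195462 [ 1.073 -0.332  0.697]
563.7450239953685 328.6364175754735 237.26033423450525 [ 0.169 -0.792  0.563]
341.5933212736603 318.9473284893085 237.09720420605967 [0.625 0.067 0.372]
{'t': 0.15, 'q': array([-1.19003142e-01,  5.31756121e-02,  1.61398035e+00, -1.84811758e-05,
        1.47599869e+00, -1.19029941e-01]), 'dq': array([ 0.00101838, -0.00285692, -0.00263998,  0.00117241,  0.00100501,
        0.00050541]), 'effort': array([ 5.10442842e-04, -3.94241810e+01, -3.70721948e+01, -1.15854355e-04,
        4.61802789e-03,  5.00508997e-05]), 'tool_pos': array([6.24625894e-01, 3.93500740e-05, 3.02962656e-01]), 'tool_rot': array([-2.22054933e+00, -2.22061275e+00,  1.53878700e-03]), 'contact_force': array([-0.5420384 ,  0.71885894, -0.25041679]), 'wrist_torque': array([ 0.01067072, -0.01973536,  0.04555906]), 'grip_force': 0.0, 'opening': 0.08549620938847025} 0.0726
```

View pics/scene0.png

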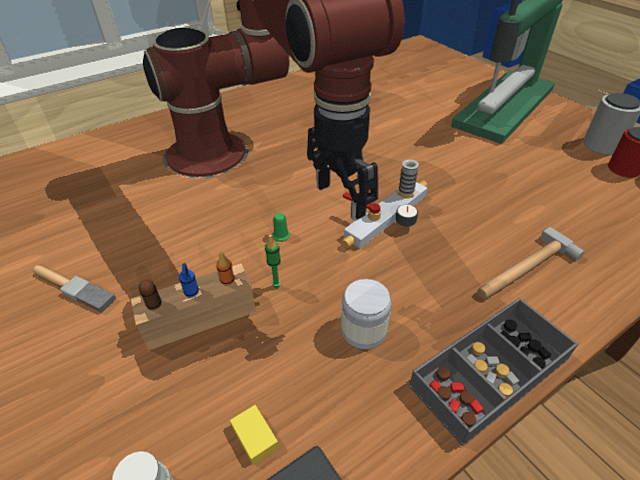

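View pics/side0.png

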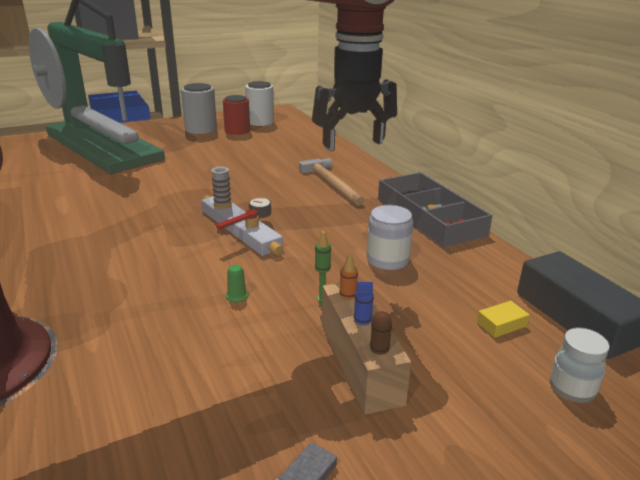

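Scene: the orange jet is at (225,268), the green look-alike at (273,250), the blue fan at (188,280) and the dark pricker at (150,293). The green spool is at (281,226), the tin at (366,313) and the coupler top at (409,165). The red lever runs from (374,212) to (348,197).
Side: jet (349,277), green look-alike (323,255), coupler top (221,172), lever (252,222) to (218,226).
Candidates for the jet are the orange one at (225,268), the green one at (273,250), the blue one at (188,280) and the dark one at (150,293). I choose orange and will check it in a crop.

```bash
python3 - <<'E'
from h import *
s,w=load('scene0'),load('side0')
a=s['image'][215:335,120:290]; b=w['image'][225:415,300:420]; c=s['image'][150:255,335:445]; e=w['image'][155:265,190:295]
rs=lambda i:cv2.resize(i,(400,300),interpolation=cv2.INTER_CUBIC)
cv2.imwrite('pics/crop1.png',np.vstack([np.hstack([rs(a),rs(b)]),np.hstack([rs(c),rs(e)])]))
print('jet',tri((s,225,271),(w,349,281)))
print('coup',tri((s,409.5,164),(w,220.5,171.5)))
print('tin',tri((s,366,293),(w,390,215)))
E
```

```text
jet [ 0.52615198 -0.17509932  0.1002089 ]
coup [0.47694805 0.30464594 0.10817488]
tin [ 0.70760666 -0.00131246  0.09663598]
```

View pics/crop1.png

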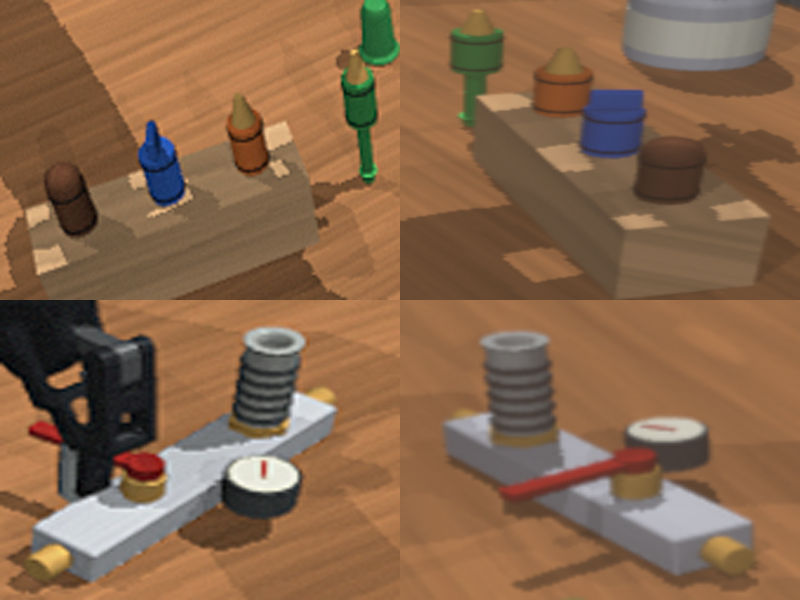

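The crop confirms it: the orange grip with a brass cone stands in the end well nearest the green jet, grip at scene (225,274) and side (349,281). The coupler mouth is at (410,164) and (220,170), and the lever points across the bar.

```bash
python3 - <<'E'
from h import *
s,w=load('scene0'),load('side0')
P={}
for n,a,b in [('jet',(225,274.2),(348.9,280.7)),('fan',(188.4,288),(363.6,304.5)),('mouth',(410.4,164.4),(220.2,170.4)),('piv',(374.6,208.5),(251.7,213.7)),('lend',(344,195.5),(217,225.4)),('tin',(366,293),(390,215))]:
    P[n]=tri((s,*a),(w,*b)); print(n,P[n].round(4),(proj(s,P[n])-a).round(1))
for n,z in [('jet',.1),('fan',.1),('mouth',.113),('piv',.06)]: print(n,z)
ang=lambda v:np.degrees(np.arctan2(v[1],v[0])).round(1)
print('rack y',ang(P['jet']-P['fan']),'man y',ang(P['mouth']-P['piv']),np.linalg.norm((P['mouth']-P['piv'])[:2]),'lever',ang(P['lend']-P['piv']))
E
```

```text
jet [ 0.5282 -0.1754  0.0979] [ 0.3 -0.8]
fan [ 0.5185 -0.2394  0.0969] [ 0.8 -1.9]
mouth [0.4778 0.307  0.1084] [-0.1  0.7]
piv [0.5028 0.1883 0.0538] [-0.1  0.5]
lend [0.4242 0.1633 0.0535] [ 0.1 -0.6]
tin [ 0.7076 -0.0013  0.0966] [-0.6  1.9]
jet 0.1
fan 0.1
mouth 0.113
piv 0.06
rack y 81.4 man y 101.9 0.1212303374730095 lever -162.3
```

>>> drive_tool(
  rows=[
    [[-0.029,-0.016,0],0],
    [[-0.029,-0.016,0],0],
    [[-0.029,-0.016,0],0],
    [[-0.029,-0.016,0],0],
    [[-0.029,-0.016,0],0],
    [[-0.03,-0.016,0.02],0],
    [[0,0,0.02],0.15],
    [[0,0,0],0],
  ],
  jaw=0,
)

```text
t: 0.95
tool_pos: [0.527, -0.1751, 0.2602]
tool_rot: [-2.379, -2.043, 0.004]
contact_force: [-0.3, 0.0, -0.9]
opening: 0.0856
grip_force: 0.0
```

```bash
python3 - <<'E'
from h import *
d=grab('wrist','wrist1'); o=ctrl.get_obs()
print(o['tool_pos'],o['tool_rot'],d['R'].round(3))
for p in [(.528,-.1754,.123),(.528,-.1754,.1)]: print(proj(d,p))
print('green',atz(load('scene0'),276,286,0),atz(load('side0'),322,299,0))
E
```

```text
[ 0.52795852 -0.1748287   0.26202736] [-2.37677077e+00 -2.04869212e+00  2.24780171e-03] [[ 0.989 -0.151 -0.005]
 [-0.144 -0.954  0.262]
 [-0.045 -0.258 -0.965]]
[321.54018263 253.85997563]
[321.47594536 243.67916472]
green [ 5.28441351e-01 -8.10415526e-02  1.11022302e-16] [ 0.53373248 -0.07401954  0.        ]
```

View pics/wrist1.png

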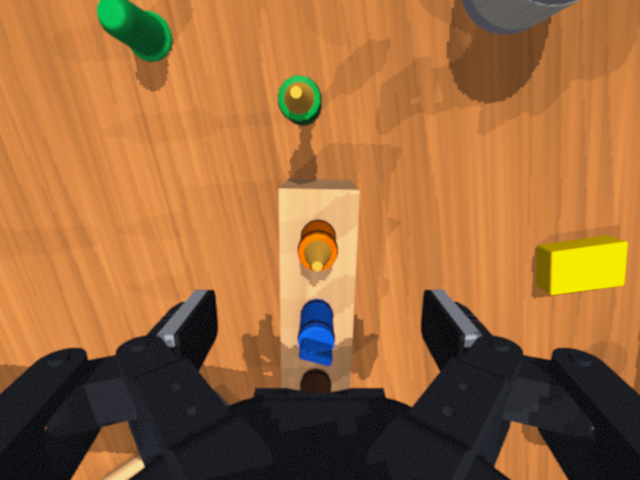

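Wrist: orange grip top ring at about (318,250), against a prediction of (321,254), so I shift about 2 mm. The rack is parallel to the image axes, and the green look-alike at (299,98) is well clear.

>>> drive_tool(
  rows=[
    [[0.002,-0.002,0.02],0],
    [[0,0,0.03],0],
    [[0,0,0.03],0],
    [[0,0,0.02],0],
    [[0,0,0.004],0],
    [[0,0,0],0],
  ],
)

```text
t: 1.6
tool_pos: [0.5278, -0.1723, 0.1604]
tool_rot: [-2.379, -2.052, -0.0]
contact_force: [-0.2, 0.2, 0.1]
opening: 0.0857
grip_force: 0.0
```

>>> drive_tool(
  rows=[
    [[0,0,0],0],
    [[0,0,0],0],
    [[0,0,0],0],
    [[0,0,0],0],
    [[0,0,0],0],
    [[0,0,0],0],
    [[0,0,0],0],
    [[0,0,0],0],
  ],
  jaw=1,
  grip_force=60,
)

```text
t: 2.4
tool_pos: [0.5276, -0.1729, 0.1608]
tool_rot: [2.381, 2.048, 0.0]
contact_force: [-1.0, 0.1, 5.6]
opening: 0.0246
grip_force: 58.7
```

>>> drive_tool(
  rows=[
    [[0,0,-0.005],0],
    [[0,0,-0.015],0],
    [[0,0,-0.025],0],
    [[0,0,-0.025],0],
    [[0,0,-0.025],0],
    [[0,0,-0.025],0],
    [[0,0,-0.02],0],
    [[0,0,-0.015],0],
    [[0,0,-0.005],0],
    [[0,0,0],0],
  ],
)

```text
t: 3.4
tool_pos: [0.5274, -0.1728, 0.3206]
tool_rot: [2.381, 2.048, 0.001]
contact_force: [-0.3, 0.1, -1.8]
opening: 0.0247
grip_force: 58.9
```

>>> drive_tool(
  rows=[
    [[0.02,-0.005,0],0],
    [[0.039,-0.01,0],0],
    [[0.039,-0.01,0],0],
    [[0.039,-0.01,0],0],
    [[0.039,-0.01,0],0],
    [[0.039,-0.01,0],0],
    [[0.039,-0.01,0],0],
    [[0.039,-0.01,0],0],
    [[0.039,-0.01,0],0],
    [[0.039,-0.01,0],0],
  ],
)

```text
t: 4.4
tool_pos: [0.4878, 0.2098, 0.318]
tool_rot: [-2.381, -2.048, 0.004]
contact_force: [0.4, -0.5, -1.3]
opening: 0.025
grip_force: 59.0
```

>>> drive_tool(
  rows=[
    [[0.039,-0.01,0],0],
    [[0.035,-0.01,0],0],
    [[0.022,-0.005,0],0],
    [[0,0,0],0],
    [[0,0,0],0],
    [[0,0,0],0],
  ],
)

```text
t: 5.0
tool_pos: [0.4783, 0.3061, 0.3189]
tool_rot: [-2.382, -2.048, 0.003]
contact_force: [-0.3, -1.1, -2.2]
opening: 0.0242
grip_force: 59.0
```

```bash
python3 - <<'E'
from h import *
s=grab('scene','scene2');w=grab('side','side2'); o=ctrl.get_obs()
print(o['tool_pos'],o['tool_rot'],o['contact_force'])
p=o['tool_pos']; e=[p[0],p[1],p[2]-.061-.093]
m=(.4778,.307,.113)
for d in(s,w): print(proj(d,e),proj(d,m))
a=s['image'][60:210,330:490]; b=w['image'][60:240,150:300]
cv2.imwrite('pics/crop2.png',np.hstack([cv2.resize(a,(400,600),interpolation=cv2.INTER_CUBIC),cv2.resize(b,(400,600),interpolation=cv2.INTER_CUBIC)]))
E
```

```text
[0.47859745 0.30595356 0.31948924] [-2.38318508e+00 -2.04693384e+00  1.17033602e-03] [ 0.16071258  0.04702486 -1.59924921]
[413.48373246 143.31802639] [410.54678711 163.33223036]
[218.41741876 144.16842959] [219.67537709 167.73018539]
```

View pics/crop2.png

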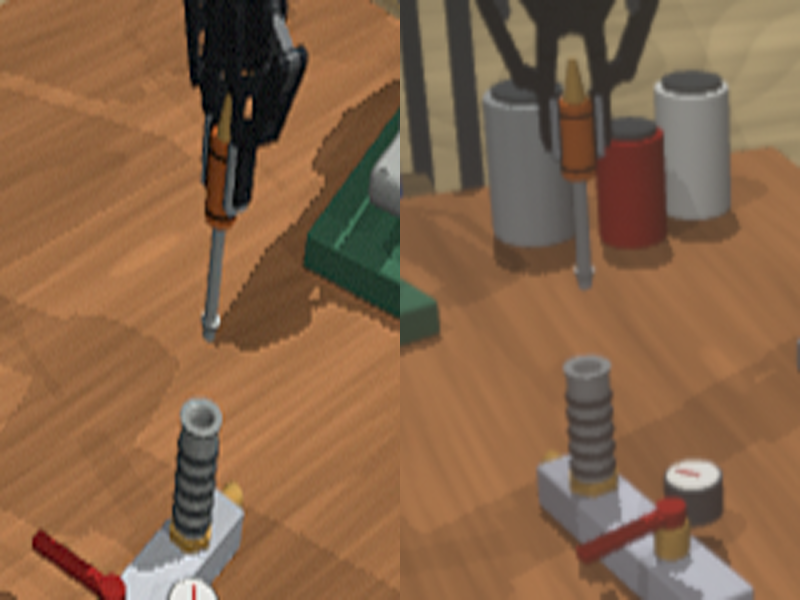

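The tip is at scene (413.6,144) and side (219.8,145.8). The mouth is at (410.4,163.8) and (220.1,170).

```bash
python3 - <<'E'
from h import *
s,w=load('scene2'),load('side2')
def sub(d,name):pass
e=tri((s,413.5,144),(w,219.75,145.8)); m=tri((s,410.4,164),(w,220.1,169.8)); j=tri((s,330+220/2.5,60+176/4),(w,150+177/2.667,60+138/3.333))
print(e,m,m-e,j)
print('grip->tip tilt',e-j)
E
```

```text
[0.480157   0.30457495 0.16347007] [0.47771354 0.30684785 0.10962237] [-0.00244346  0.0022729  -0.0538477 ] [0.47915143 0.30139101 0.25717311]
grip->tip tilt [ 0.00100558  0.00318394 -0.09370305]
```

>>> drive_tool(
  rows=[
    [[0.002,-0.0027,0],0],
    [[0,0,0.015],0],
    [[0,0,0.015],0],
    [[0,0,0.012],0],
    [[0,0,0],0],
    [[0,0,0],0],
    [[0,0,0],0],
  ],
)

```text
t: 5.8
tool_pos: [0.4763, 0.3095, 0.2785]
tool_rot: [2.381, 2.049, 0.001]
contact_force: [0.4, 0.5, -1.4]
opening: 0.0242
grip_force: 59.0
```

```bash
python3 - <<'E'
from h import *
s=grab('scene','scene3');w=grab('side','side3'); o=ctrl.get_obs()
print(o['tool_pos'],o['contact_force'])
a=s['image'][100:180,380:440]; b=w['image'][110:190,190:250]
cv2.imwrite('pics/crop3.png',np.hstack([cv2.resize(a,(400,533),interpolation=cv2.INTER_CUBIC),cv2.resize(b,(400,533),interpolation=cv2.INTER_CUBIC)]))
E
```

```text
[0.47643849 0.30956214 0.27885031] [-0.43549685 -0.18580489 -1.35153171]
```

View pics/crop3.png

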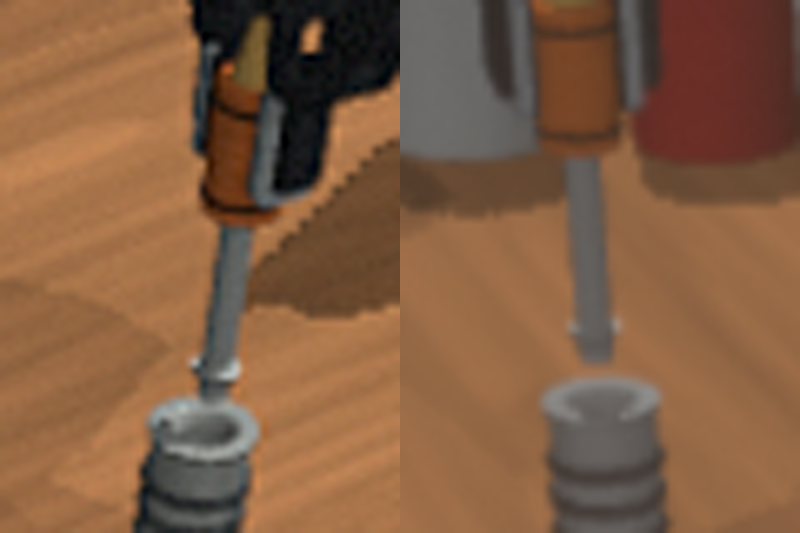

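Scene: stem axis about 0.5 px right of the mouth. Side: about 0.5 px left of it. I correct by about 1.5 mm and enter the mouth gently.

>>> drive_tool(
  rows=[
    [[-0.0015,0.0007,0],0],
    [[0,0,0.004],0],
    [[0,0,0.004],0],
    [[0,0,0.004],0],
    [[0,0,0.003],0],
    [[0,0,0],0],
    [[0,0,0],0],
  ],
)

```text
t: 6.6
tool_pos: [0.4765, 0.3078, 0.2627]
tool_rot: [-2.382, -2.049, 0.0]
contact_force: [-0.5, 0.4, -1.2]
opening: 0.0245
grip_force: 59.0
```

>>> drive_tool(
  rows=[
    [[0,0,0.002],0],
    [[0,0,0.002],0],
    [[0,0,0.002],0],
    [[0,0,0],0],
    [[0,0,0],0],
  ],
)

```text
t: 7.1
tool_pos: [0.4765, 0.3077, 0.2568]
tool_rot: [-2.382, -2.049, 0.0]
contact_force: [-0.4, 0.0, -1.8]
opening: 0.0243
grip_force: 59.0
```

>>> drive_tool(
  rows=[
    [[0,0,0.002],0],
    [[0,0,0.002],0],
    [[0,0,0.002],0],
    [[0,0,0.002],0],
    [[0,0,0],0],
  ],
)

```text
t: 7.6
tool_pos: [0.4764, 0.3077, 0.2484]
tool_rot: [-2.381, -2.049, 0.001]
contact_force: [-0.2, -1.1, -2.0]
opening: 0.0248
grip_force: 59.0
```

```bash
python3 - <<'E'
from h import *
s=grab('scene','scene4');w=grab('side','side4'); o=ctrl.get_obs()
print(o['tool_pos'],o['contact_force'],o['wrist_torque'])
a=s['image'][100:180,380:440]; b=w['image'][110:190,190:250]
cv2.imwrite('pics/crop4.png',np.hstack([cv2.resize(a,(400,533),interpolation=cv2.INTER_CUBIC),cv2.resize(b,(400,533),interpolation=cv2.INTER_CUBIC)]))
E
```

```text
[0.47651289 0.30773929 0.24880693] [-0.21976048 -0.38714936 -1.62248068] [ 0.02689503 -0.00876703  0.01100737]
```

View pics/crop4.png

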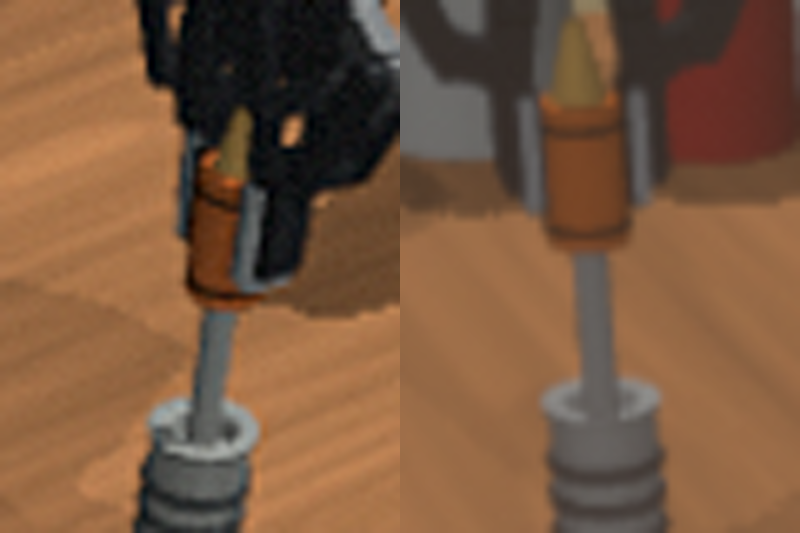

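Stem is inside the bore, centred (scene 207,430; side 600,405 in the crop). Now I feel my way down. Pushback starts 5 mm before the lock, so 4 mm per call is safe.

>>> drive_tool(
  rows=[
    [[0,0,0.002],0],
    [[0,0,0.002],0],
    [[0,0,0.002],0],
    [[0,0,0.001],0],
    [[0,0,0],0],
  ],
)

```text
t: 8.2
tool_pos: [0.4765, 0.3079, 0.2424]
tool_rot: [-2.382, -2.049, -0.0]
contact_force: [-1.9, 0.3, 1.4]
opening: 0.0246
grip_force: 59.2
```

>>> drive_tool(
  rows=[
    [[0,0,0.001],0],
    [[0,0,0],0],
  ],
)

```text
t: 8.4
tool_pos: [0.4767, 0.3079, 0.242]
tool_rot: [2.382, 2.049, 0.001]
contact_force: [-2.4, -0.8, 4.2]
opening: 0.0247
grip_force: 59.5
```

>>> drive_tool(
  rows=[
    [[0,-0.0005,0.001],0],
    [[0,0,0],0],
  ],
)

```text
t: 8.6
tool_pos: [0.4766, 0.308, 0.2415]
tool_rot: [2.381, 2.048, 0.003]
contact_force: [-2.1, -0.5, 6.0]
opening: 0.0247
grip_force: 59.5
```

>>> drive_tool(
  rows=[
    [[0,-0.0005,0.001],0],
    [[0,0,0],0],
  ],
)

```text
t: 8.8
tool_pos: [0.4765, 0.3081, 0.2411]
tool_rot: [2.38, 2.048, 0.005]
contact_force: [-2.1, -0.9, 7.4]
opening: 0.0245
grip_force: 59.6
```

>>> drive_tool(
  rows=[
    [[0,-0.0005,0.001],0],
    [[0,0,0.001],0],
    [[0,0,0],0],
  ],
)

```text
t: 9.1
tool_pos: [0.4765, 0.3083, 0.2399]
tool_rot: [2.38, 2.047, 0.007]
contact_force: [-0.7, -0.6, 10.3]
opening: 0.0243
grip_force: 59.8
```

>>> drive_tool(
  rows=[
    [[-0.0003,0,0.001],0],
    [[0,0,0],0],
  ],
)

```text
t: 9.3
tool_pos: [0.4765, 0.3082, 0.2395]
tool_rot: [2.38, 2.048, 0.008]
contact_force: [-2.3, -1.2, 12.1]
opening: 0.0246
grip_force: 60.3
```

>>> drive_tool(
  rows=[
    [[-0.0003,0,0.001],0],
    [[0,0,0],0],
  ],
)

```text
t: 9.5
tool_pos: [0.4765, 0.3081, 0.2389]
tool_rot: [2.38, 2.048, 0.009]
contact_force: [-2.6, -1.8, 13.4]
opening: 0.0246
grip_force: 60.4
```

>>> drive_tool(
  rows=[
    [[0,0,0.001],0],
    [[0,0,0],0],
  ],
)

```text
t: 9.7
tool_pos: [0.4762, 0.3078, 0.2361]
tool_rot: [2.38, 2.048, 0.007]
contact_force: [1.1, -0.1, -0.6]
opening: 0.0248
grip_force: 58.8
```

>>> drive_tool(
  rows=[
    [[0,0,0],0],
    [[0,0,0],0],
  ],
)

```text
t: 9.9
tool_pos: [0.4758, 0.3076, 0.2347]
tool_rot: [2.381, 2.048, 0.005]
contact_force: [1.9, 0.7, 3.6]
opening: 0.0245
grip_force: 59.4
```

>>> drive_tool(
  rows=[
    [[0,0,0.001],0],
    [[0,0,0],0],
  ],
)

```text
t: 10.1
tool_pos: [0.4757, 0.3076, 0.2335]
tool_rot: [2.381, 2.048, 0.004]
contact_force: [2.6, 0.5, 4.9]
opening: 0.0244
grip_force: 59.4
```

>>> drive_tool(
  rows=[
    [[0,0.0006,0.001],0],
    [[0,0,0],0],
  ],
)

```text
t: 10.3
tool_pos: [0.4761, 0.3076, 0.2331]
tool_rot: [2.382, 2.049, 0.003]
contact_force: [1.3, -0.7, 6.8]
opening: 0.0245
grip_force: 60.0
```

>>> drive_tool(
  rows=[
    [[0,0.0006,0.001],0],
    [[0,0,0],0],
  ],
)

```text
t: 10.5
tool_pos: [0.4765, 0.3077, 0.233]
tool_rot: [-2.381, -2.048, -0.002]
contact_force: [-0.9, 0.2, 11.4]
opening: 0.0246
grip_force: 60.5
```

>>> drive_tool(
  rows=[
    [[0,0,0.001],0],
    [[0,0,0],0],
  ],
)

```text
t: 10.7
tool_pos: [0.4766, 0.3079, 0.233]
tool_rot: [-2.381, -2.049, -0.003]
contact_force: [-2.9, -0.7, 14.8]
opening: 0.0245
grip_force: 60.8
```

>>> drive_tool(
  rows=[
    [[0,0,0.001],0],
    [[0,0,0],0],
    [[0,0,0],0],
  ],
)

```text
t: 11.0
tool_pos: [0.4767, 0.308, 0.233]
tool_rot: [-2.381, -2.049, -0.004]
contact_force: [-3.2, -0.9, 18.9]
opening: 0.0244
grip_force: 61.2
```

Firm at 20 N with no travel, so this is the hard stop. Next I unload and tug lightly upward to test the lock.

>>> drive_tool(
  rows=[
    [[0,0,-0.002],0],
    [[0,0,-0.002],0],
    [[0,0,-0.001],0],
    [[0,0,0],0],
  ],
)

```text
t: 11.4
tool_pos: [0.4762, 0.3074, 0.2341]
tool_rot: [-2.381, -2.049, -0.001]
contact_force: [1.3, 0.4, 4.9]
opening: 0.0246
grip_force: 59.4
```

>>> drive_tool(
  rows=[
    [[0,0,-0.001],0],
    [[0,0,-0.001],0],
    [[0,0,-0.001],0],
    [[0,0,0],0],
    [[0,0,0],0],
  ],
)

```text
t: 11.9
tool_pos: [0.4759, 0.3071, 0.2355]
tool_rot: [-2.382, -2.049, 0.001]
contact_force: [4.9, 2.4, -4.2]
opening: 0.0243
grip_force: 59.1
```

>>> drive_tool(
  rows=[
    [[0,0.0005,-0.001],0],
    [[0,0,-0.001],0],
    [[0,0,0],0],
  ],
)

```text
t: 12.2
tool_pos: [0.4759, 0.3068, 0.2357]
tool_rot: [-2.381, -2.048, 0.003]
contact_force: [6.0, 3.4, -9.5]
opening: 0.0247
grip_force: 59.6
```

It holds against about 8 N of pull with almost no travel, so it is locked. I unload and release.

>>> drive_tool(
  rows=[
    [[0.0005,0.001,0.002],0],
    [[0,0,0.001],0],
    [[0,0,0],0],
    [[0,0,0],0],
  ],
)

```text
t: 12.6
tool_pos: [0.4769, 0.3074, 0.2354]
tool_rot: [-2.38, -2.048, 0.004]
contact_force: [-1.3, 2.5, -0.3]
opening: 0.0244
grip_force: 60.8
```

>>> drive_tool(
  rows=[
    [[0,0,0],0],
    [[0,0,0],0],
    [[0,0,0],0],
    [[0,0,0],0],
    [[0,0,0],0],
    [[0,0,0],0],
    [[0,0,0],0],
  ],
  jaw=0,
)

```text
t: 13.3
tool_pos: [0.4777, 0.3075, 0.2359]
tool_rot: [2.382, 2.049, 0.0]
contact_force: [-0.2, -0.2, 0.3]
opening: 0.0853
grip_force: 0.0
```

>>> drive_tool(
  rows=[
    [[0,0,-0.01],0],
    [[0,0,-0.02],0],
    [[0,0,-0.03],0],
    [[0,0,-0.03],0],
    [[0,0,-0.02],0],
    [[0,0,0],0],
    [[0,0,0],0],
  ],
)

```text
t: 14.0
tool_pos: [0.4777, 0.3075, 0.3461]
tool_rot: [2.381, 2.049, 0.001]
contact_force: [0.2, -0.6, -0.1]
opening: 0.0853
grip_force: 0.0
```

```bash
python3 - <<'E'
from h import *
s=grab('scene','scene5');w=grab('side','side5'); o=ctrl.get_obs()
print(o['tool_pos'],o['tool_rot'],o['contact_force'])
a=s['image'][100:250,335:455]; b=w['image'][110:260,185:305]
cv2.imwrite('pics/crop5.png',np.hstack([cv2.resize(a,(400,500),interpolation=cv2.INTER_CUBIC),cv2.resize(b,(400,500),interpolation=cv2.INTER_CUBIC)]))
E
```

```text
[0.47718176 0.30723106 0.34404422] [-2.38107445 -2.04822902  0.00432933] [ 0.10667451 -0.33143588 -0.59543215]
```

View pics/crop5.png

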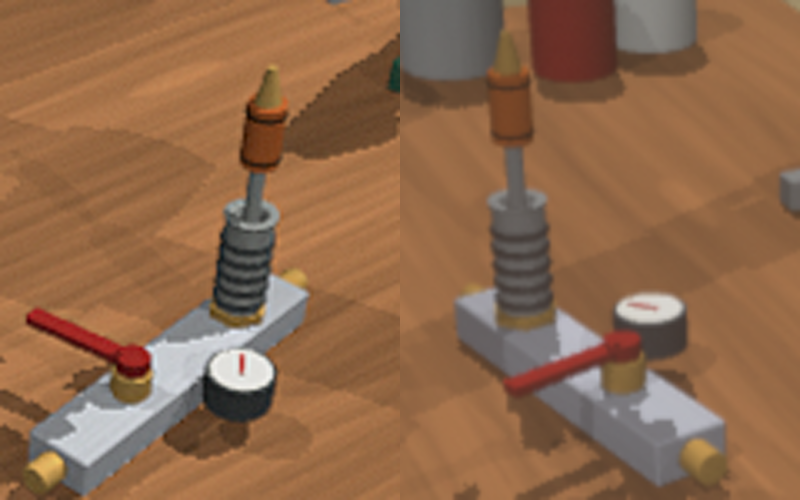

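The jet stands in the coupler by itself, with its grip about 35 mm above the mouth. The lever is still across the bar, hub at scene (375,208) and tip at (345,195). Next I go above the lever handle with the tool aligned to it.

>>> drive_tool(
  rows=[
    [[-0.034,-0.0045,0],0],
    [[-0.034,-0.0045,0],0],
    [[-0.034,-0.0045,0],0],
    [[-0.034,-0.0045,0],0],
    [[0,0,0],0.135],
    [[0,0,0],0.135],
    [[0,0,0],0.135],
    [[0,0,0],0.135],
    [[0,0,0],0.135],
    [[0,0,0],0.135],
  ],
)

```text
t: 15.1
tool_pos: [0.439, 0.1755, 0.3438]
tool_rot: [-2.999, -0.936, 0.005]
contact_force: [0.0, 0.2, -1.0]
opening: 0.0858
grip_force: 0.0
```

>>> drive_tool(
  rows=[
    [[0,0,0],0.135],
    [[0,0,0],0.135],
    [[0,0,0],0.135],
    [[0,0,0.04],0],
    [[0,0,0.04],0],
    [[0,0,0.04],0],
    [[0,0,0.02],0],
    [[0,0,0],0],
    [[0,0,0],0],
  ],
  jaw=0.3,
  grip_force=25,
)

```text
t: 16.0
tool_pos: [0.4391, 0.1756, 0.2052]
tool_rot: [3.125, 0.323, -0.003]
contact_force: [0.1, 1.2, 0.1]
opening: 0.0597
grip_force: 0.0
```

```bash
python3 - <<'E'
from h import *
d=grab('wrist','wrist6'); o=ctrl.get_obs()
print(o['tool_pos'],o['tool_rot'],o['opening'],o['contact_force'],o['q'])
import scipy.spatial.transform as T; print(T.Rotation.from_rotvec(o['tool_rot']).as_matrix().round(3))
for p in [(.503,.188,.06),(.439,.175,.06),(.4218,.171,.06)]: print(proj(d,p))
E
```

```text
[0.43996752 0.17577562 0.20666952] [-3.12485873e+00 -3.22648828e-01 -1.39144317e-03] 0.05980319678896842 [-0.10588055 -0.38930458  0.53184666] [ 2.22826197e-01 -2.40758649e-01  2.05260878e+00  1.42163914e-05
  1.32884859e+00  1.58784373e+00]
[[ 0.979  0.204  0.001]
 [ 0.204 -0.979  0.   ]
 [ 0.001 -0.    -1.   ]]
[320.59975102 146.65407513]
[319.91923021 249.56252931]
[320.49326768 274.70839085]
```

View pics/wrist6.png

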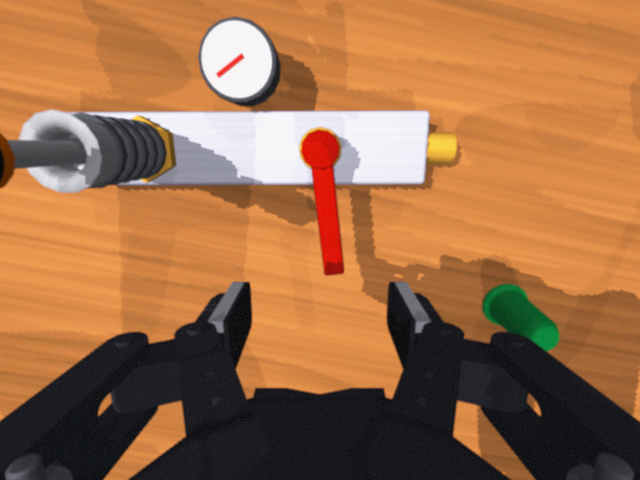

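Wrist: hub at (320,148), as predicted. Lever tip is at (333,268), so the lever is already about 6° counter-clockwise, with about 84° still to turn. The bar is horizontal in the image. The spool at (515,315) is clear.

>>> drive_tool(
  rows=[
    [[0.005,0.0073,0.01],0],
    [[0,0,0.02],-0.105],
    [[0,0,0.025],0],
    [[0,0,0.02],0],
    [[0,0,0.007],0],
    [[0,0,0],0],
    [[0,0,0],0],
  ],
)

```text
t: 16.75
tool_pos: [0.447, 0.1696, 0.1252]
tool_rot: [-3.104, -0.486, -0.003]
contact_force: [0.8, 0.4, 0.9]
opening: 0.0596
grip_force: 0.0
```

>>> drive_tool(
  rows=[
    [[0,0,0],0],
    [[0,0,0],0],
    [[0,0,0],0],
    [[0,0,0],0],
    [[0,0,0],0],
    [[0,0,0],0],
  ],
  jaw=1,
  grip_force=20,
)

```text
t: 17.35
tool_pos: [0.4464, 0.1697, 0.1246]
tool_rot: [-3.104, -0.487, -0.002]
contact_force: [-0.5, -0.0, 5.0]
opening: 0.0133
grip_force: 24.1
```

>>> drive_tool(
  rows=[
    [[0.0006,0.0082,0],-0.1375],
    [[0.0006,0.0082,0],-0.1375],
    [[0.0006,0.0082,0],-0.1375],
    [[0.0006,0.0082,0],-0.1375],
    [[0.0006,0.0082,0],-0.1375],
  ],
)

```text
t: 17.85
tool_pos: [0.4708, 0.1387, 0.1246]
tool_rot: [-2.751, -1.51, -0.002]
contact_force: [-2.8, 7.8, 5.3]
opening: 0.013
grip_force: 24.3
```

>>> drive_tool(
  rows=[
    [[0.0006,0.0082,0],-0.1375],
    [[0.0006,0.0082,0],-0.1375],
    [[0.0006,0.0082,0],-0.1375],
    [[0.0006,0.0082,0],-0.1375],
    [[0.0006,0.0082,0],-0.1375],
    [[0,0,0],0],
    [[0,0,0],0],
  ],
)

```text
t: 18.55
tool_pos: [0.5094, 0.1307, 0.1245]
tool_rot: [-2.086, -2.342, -0.002]
contact_force: [-5.6, 6.6, 9.1]
opening: 0.0129
grip_force: 26.1
```

>>> drive_tool(
  rows=[
    [[0.0002,0.003,0],-0.05],
    [[0.0002,0.003,0],-0.05],
    [[0,0,0],0],
    [[0,0,0],0],
    [[0,0,0],0],
  ],
)

```text
t: 19.05
tool_pos: [0.5137, 0.1315, 0.1244]
tool_rot: [-1.966, -2.44, 0.003]
contact_force: [-12.5, 5.9, 12.8]
opening: 0.0131
grip_force: 25.1
```

>>> drive_tool(
  rows=[
    [[0,0,0],0],
    [[0,0,0],0],
    [[0,0,0],0],
    [[0,0,0],0],
    [[0,0,0],0],
  ],
  jaw=0.3,
)

```text
t: 19.55
tool_pos: [0.5159, 0.1298, 0.1237]
tool_rot: [-1.971, -2.447, 0.0]
contact_force: [-0.4, -0.4, 0.3]
opening: 0.0595
grip_force: 0.0
```

>>> drive_tool(
  rows=[
    [[0,0,-0.01],0],
    [[0,0,-0.025],0],
    [[0,0,-0.03],0],
    [[0,0,-0.03],0],
    [[0,0,0],0],
    [[0,0,0],0],
  ],
)

```text
t: 20.15
tool_pos: [0.5164, 0.13, 0.2205]
tool_rot: [1.969, 2.445, 0.003]
contact_force: [-0.6, -0.2, -0.0]
opening: 0.0595
grip_force: 0.0
```

```bash
python3 - <<'E'
from h import *
d=grab('wrist','wrist7'); s=grab('scene','scene7'); o=ctrl.get_obs()
print(o['tool_pos'],o['tool_rot'],o['contact_force'])
cv2.imwrite('pics/fin.png',np.hstack([cv2.resize(d['image'],(400,300)),cv2.resize(s['image'][90:330,120:440],(400,300))]))
im=d['image'].astype(int); m=((im[...,2]>130)&(im[...,1]<50)&(im[...,0]<50)).astype(np.uint8)
n,l,st,c=cv2.connectedComponentsWithStats(m)
for i in range(1,n):
    if st[i,4]>300:
        v,u=np.nonzero(l==i); X=np.array([atz(d,a,b,.06)[:2] for a,b in zip(u,v)])
        w,V=np.linalg.eigh(np.cov(X.T)); a=V[:,1]; print(st[i],X.mean(0),np.degrees(np.arctan2(a[1],a[0])))
# bar edges
E
```

```text
[0.51528181 0.129831   0.21795717] [-1.96959362e+00 -2.44594919e+00  1.90994929e-03] [-0.42713834 -0.37809995 -1.08984945]
[ 297  137   34  134 2669] [0.5071517  0.15926677] 102.02677887250087
```

View pics/fin.png

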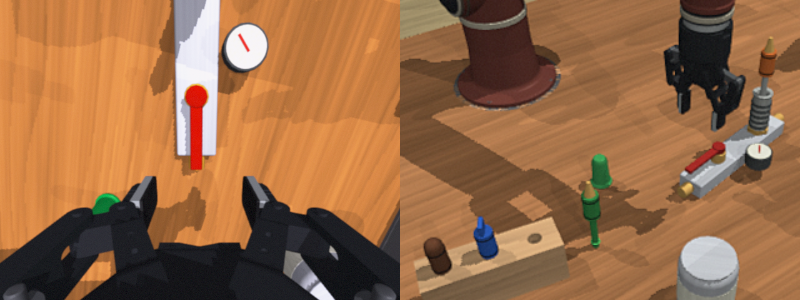

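The lever is in line with the bar, from (197,97) to (197,165) in the left panel, measured at 102.0° against the bar's 101.9°. The jet stands locked in the coupler and the bystanders are unmoved, so I hand in.

```bash
python3 -c "
from station import ctrl
print(ctrl.finish_job())"
```

```text
the job is handed in; nothing more can be done
None
```

The orange jet is locked in the coupler (held against an 8 N tug, pressed with about 20 N at most), the red lever was then turned in line with the bar, nothing else moved, and I handed the job in at about 20 s; no verdict came back.

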